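# Open the oil tank of the pipe-welding power pack

## Robot

A 6-joint arm with a two-finger parallel gripper is mounted at the origin on the work surface. World frame = base frame: x ahead of the robot, y to its left, z up, the work surface at z = 0. Lengths are in mm, angles in rad, forces in N, time in s.
With the tool pointing down it reaches from about 275 to 1000 mm from the base axis. Payload 8.4 kg.
Tool frame: the origin (TCP) lies on the mounting face of the last link; the fingertips stand 173 mm ahead of it and the grasp point (between the pads) lies 155 mm ahead of it; z points along the fingers, y is the direction in which the jaws open and shut (so a half turn about z gives the same grasp; the last joint's range is limited). The gripper opens to 85 mm and grips with 20 to 120 N. Pads are 22 mm wide; open, the fingers measure 114 mm over their backs; the gripper's body (76 mm by 85 mm) begins 54 mm behind the grasp point. The pads swing forward as they close: fully open they stand 13 mm farther back than shut.
Start: joints at [1.294, 0.353, 1.633, -0, 1.155, -0.002], TCP at [169.595, 601.554, 404.681] pointing down, gripper open.
Joint ranges: [-2.63, 2.63], [-0.92, 2.1], [0.06, 2.66], [-1.3, 4.44], [0, 2.69], [-3.02, 3.02]. Speed limits (rad/s): [2.22, 2.22, 2.79, 3.14, 3.14, 3.14].

## Interface

Orientations are given as [roll, pitch, yaw] about the fixed x, y, z axes, in that order (R = Rz(yaw) Ry(pitch) Rx(roll)).
In Python, from rig import r, grab_frame, spotter gives the robot as it stands.
- The arm moves only by the tool apply_moves, never from a script. Its argument "motion" is text: rows parted by semicolons, each of 5 numbers parted by spaces: the opening, from -1 (shut) to 1 (fully open), then the shift along the tool's x, y, z as a fraction of full scale, then the turn about the tool's z as a fraction of full scale. In form: hand x y z twist; .... A call has 1 to 20 rows; each row is the pose to reach, as a shift and turn from the pose commanded when the call began, along the tool's axes at that moment, turning the shorter way round; what a row does not reach only later rows make up. Full scale, the value 1, is 1 m for a shift and pi rad for a turn. A row lasts 1/12 s, in which the tool goes at most 41.7 mm and 7.16 degrees, less where a joint would pass 70% of its speed; a pose out of reach is approached as far as the arm can. A call with a number of a shift or a turn outside -1 to 1 is refused whole. A call with a gripper value outside its range is refused whole. The fingers move at their own pace and stop on an object; "squeeze" is the grip in N (left out, the last holds). Time passes only in rows, so rows that repeat a pose let the fingers close. It gives the time, the measured TCP pose, the force and the opening at its end, in the units of the state.
- r.sense(): the state, without advancing time (a new reading comes with each control period).
- grab_frame(name): name is "scene" or "top" or "wrist"; returns a dict with "img" (420x560x3 uint8, red, green, blue), "fx", "fy", "cx", "cy" (pixels), "dist_coeffs" ([k1, k2, p1, p2, k3] as OpenCV has them; the pictures are not rectified), "R" (3x3) and "t" (3): a world point X has camera coordinates R X + t. Camera axes: x right, y down, z forward; pixel columns grow to the right and rows downward; lengths in mm; the calibration is good to about 2 mm. A picture is of the moment at which its call begins. There is no depth.
- r.sign_off(): hands the job in, once; it reports no verdict.
Trained networks look in the newest picture that a camera, given by its name, has taken for a name from the list of things; names that differ only in an ending like _2 or _b are one class to them, and where a whole thing is asked for, a point or a joint stands for the part that bears it (a point fixed in the world has none). Each returns a list of dicts, best first, with "conf" (0 to 1); they miss things now and then, are a little off and sometimes report something else, mostly with a low value. They report only what shows in the picture. A call takes as long as a camera call. They do not tell look-alikes from the thing itself.
- spotter.boxes_of(query, camera): "point" ([x, y, z] in mm, in world coordinates, good to about 4 mm: the middle of the surface that is visible of it).
- spotter.place_of(query, camera): "point" ([x, y, z] in mm, in world coordinates, good to about 4 mm: a listed point, or the origin of a listed thing).
The state is a dict: "clock": time; "qpos": joint angles; "qvel": joint speeds; "joint_efforts": joint torques, N m; "eef_pos": TCP position; "tcp_rot": TCP orientation; "contact_force": force on the tool from outside, world axes, zero at the start; "wrist_torque": the same for the moment, N m; "opening": opening from 0.0 (shut) to 1.0 (fully open).
Only numpy, scipy, OpenCV 4.12 (cv2) and the standard library are available. Lean on these libraries where they do the work, as an engineer would, in place of code of your own. Each camera call takes 0.05 s, during which the arm holds its last target.

## Task

The hydraulic power pack needs oil: unscrew the ribbed black filler cap from its tank, turning until the thread has fully let go, and lift it straight off without yanking it against the thread. Set the cap down, mouth down, flat on the floor of the shallow steel tray (do not drop it in), let go of it, and leave the other things on the bench where they are.

Things in the scene. Friction and masses are not known exactly. Their poses are not given: they have to be found in the camera images.
- cap_mid (a point): centre of the filler cap: round, ribbed, black plastic, 60 mm across, 42 mm high, 90 g, closed above, open below. The point is on its axis, 21 mm above its mouth and 21 mm below its flat top; z is the axis, up. At first it is screwed home on the filler neck, its top 198 mm above the bench; nothing taller stands within 100 mm of its axis. It takes little torque and stays where it is left.
- neck_rim (a point): centre of the rim of the upright threaded filler neck (fixed, 52 mm across), 193 mm above the bench and 5 mm below the top of the seated cap. Right-hand thread: the cap loosens anticlockwise seen from above and rises 14 mm a turn, with 1.4 mm of axial play. It lets go after about two turns; if a light pull (5 N) upward is resisted, it still holds, so turn on. z up; x, y as the pack.
- pack: hydraulic power pack, fixed: grey tank whose flat top, 270 mm in x by 420 mm in y, is 142 mm above the bench; origin under its centre. Filler neck at x -55, y -125 mm; motor 140 mm across, to 0.33 m above the bench, at x 35, y 105; its black terminal box at x -43, y 105 (60 mm wide, to 0.26 m); valve block with gauge, to 0.28 m, at x 40 to 135, y -60 to 45.
- tray_in (a point): centre of the inner floor, 3 mm above the bench, of the shallow steel tray: 200 mm along its x, 240 mm along its y over all, walls 3 mm thick, up to 18 mm above the bench; it does not move. The spanner lies in it along its +x wall; the rest of the floor (x below 0.04 m) is free.
- spanner: steel spanner, 158 mm long along its x, 38 mm wide and 8 mm thick, lying loose in the tray along the +x wall; origin under its middle
- canister: grey oil canister, 65 by 110 by 180 mm high, with a small black cap of its own (38 mm) that is to be left alone; origin under its centre; a bystander
- offcut: piece of black plastic pipe, 63 mm in diameter, 110 mm high, standing; origin under its centre; a bystander
- scraper: hand scraper with a wooden handle, 195 mm long along its x, lying; origin under its middle; a bystander
Not all that is in view belongs to the job. What is shaped like the part that bears cap_mid but orange is not meant.

How it is judged (in metres and radians):
On the way, in this order (a step that is already met when the one before it is completed fails the run):
1. the cap has been turned about a turn up its thread, still straight on the neck (z of cap_mid in the frame of neck_rim between -0.004 and 0.02 m and horizontal distance between cap_mid and neck_rim below 0.006 m and angle between cap_mid's own z axis and vertical below 0.12 rad), for 0.1 s.
2. the cap is lifted clear above the neck (z of cap_mid in the frame of neck_rim above 0.035 m), for 0.1 s.
At the end, for the whole second after the job is handed in: the cap stands at rest, mouth down and flat (within 6 degrees) on the floor of the tray, inside its walls, let go of (x of cap_mid in the frame of tray_in between -0.075 and 0.075 m and y of cap_mid in the frame of tray_in between -0.095 and 0.095 m and z of cap_mid in the frame of tray_in between 0.017 and 0.025 m and angle between cap_mid's own z axis and vertical below 0.1 rad and linear speed of cap below 0.02 m/s); the robot touches nothing.
It fails at once if the cap is yanked or forced against the thread or neck with more than 60 N (contact force between cap and pack above 60 N).
It fails at once if the cap is dropped into the tray (horizontal distance between cap_mid and tray_in below 0.13 m and height (world z) of cap_mid below 0.08 m and linear speed of cap above 0.7 m/s).
It fails at once if the canister, pipe offcut, scraper or spanner is shifted by more than 30 mm or knocked over (distance of any of canister, offcut, scraper, spanner from where it was at the start of the episode above 0.03 m or angle between any of canister, offcut's own z axis and vertical above 0.5 rad).
It also fails if it takes over 72 s, if anything falls off the work surface, if the arm or the gripper's body presses on something with over 40 N, if the wrist force passes 120 N, or if a joint passes its speed limit or range.

## Working session

There is one attempt and no reset: what is moved stays moved. The work goes in short steps, Python scripts to look and compute and a tool call to move; the robot and the scene stay as the last step left them, time stands still between calls to the robot, and variables do not carry over. Pictures are saved under pics/ and viewed, and the job is handed in when it is done.

Besides the shell and the picture viewer there is one more tool, called after "Emit:" in YAML: its name, and indented under it one key for each argument. apply_moves: Moves the arm, as the interface text tells. Its arguments: {"type":"object","properties":{"motion":{"type":"string"},"squeeze":{"type":"number"}},"required":["motion"]}

```bash
mkdir -p pics; ls; python3 - <<'E'
from rig import r, grab_frame, spotter
import cv2
print(r.sense())
for n in ("scene","top","wrist"):
    f=grab_frame(n); cv2.imwrite(f"pics/{n}0.png",f["img"][:,:,::-1])
    import numpy as np
    print(n,f["fx"],f["cx"],f["cy"],f["dist_coeffs"],np.round(f["R"],3).tolist(),f["t"])
    for q in ("cap_mid","neck_rim","pack","tray_in","canister","offcut","scraper","spanner"):
        if n!="wrist" : print(q,[(np.round(d["point"],1).tolist(),round(d["conf"],2)) for d in spotter.place_of(q,n)][:3])
print(r.sense()["clock"])
E
```

```text
pics
{'clock': 0.0, 'qpos': array([ 1.29360914e+00,  3.53617391e-01,  1.63417182e+00,  1.77110389e-05,
        1.15519228e+00, -2.39348191e-03]), 'qvel': array([ 1.11722902e-03, -3.29453600e-05, -2.80800066e-04,  4.72508268e-04,
        1.62622894e-03, -5.26762934e-04]), 'joint_efforts': array([-2.77508334e-03, -6.05245471e+01, -3.42074203e+01, -2.88915935e-04,
        9.01569292e-03, -2.71289440e-05]), 'eef_pos': array([169.51688227, 601.30902789, 403.96460049]), 'tcp_rot': array([-3.14020386e+00, -1.95174972e-05,  2.86679177e+00]), 'contact_force': array([-0.5263476 , -0.09828762,  0.39614753]), 'wrist_torque': array([ 0.05994183, -0.00577975,  0.01192863]), 'opening': 0.9986920222202222}
scene 457.1870260271787 285.6210446890648 209.05783244531474 [0.01413085 0.         0.         0.         0.        ] [[0.813, 0.582, 0.013], [0.49, -0.673, -0.553], [-0.313, 0.456, -0.833]] [-458.3048651  -224.40395045 1458.81520237]
cap_mid [([849.8, -62.7, 20.6], 0.98), ([378.6, 100.9, 19.8], 0.68), ([581.2, -40.7, 180.9], 0.66)]
neck_rim [([583.4, -36.5, 189.3], 0.92)]
pack [([612.6, 90.4, 1.7
[... 389 characters left out ...]
 -0.982]] [ -45.43993644  593.42564313 1274.50708232]
cap_mid [([376.3, 102.3, 19.0], 0.75), ([849.1, -65.9, 17.5], 0.73), ([578.2, -38.3, 177.6], 0.7)]
neck_rim [([578.7, -43.2, 191.8], 0.96)]
pack [([610.0, 92.9, -1.9], 0.85)]
tray_in [([543.4, -354.9, 4.2], 0.58)]
canister [([299.4, 312.0, 0.6], 0.71)]
offcut [([311.0, -257.8, -2.9], 0.62)]
scraper [([386.7, -79.3, -2.6], 0.84)]
spanner [([609.4, -372.5, 5.4], 0.68), ([576.3, -41.4, 190.1], 0.28)]
wrist 371.11690056722864 279.8214460556298 212.2892694193432 [-0.03015336  0.          0.          0.          0.        ] [[0.272, 0.962, -0.001], [0.917, -0.259, 0.303], [0.291, -0.083, -0.953]] [-624.66513772  -39.36358801  379.21915595]
0.95
```

View pics/scene0.png

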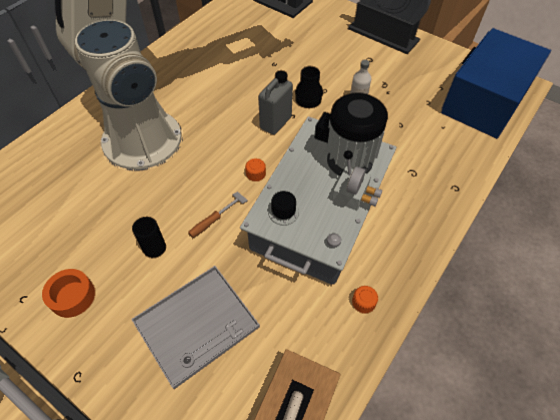

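View pics/top0.png

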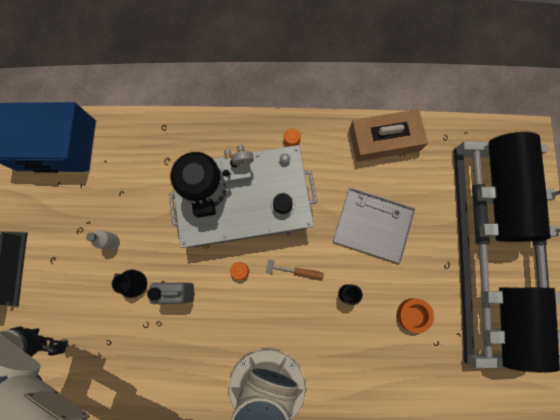

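View pics/wrist0.png

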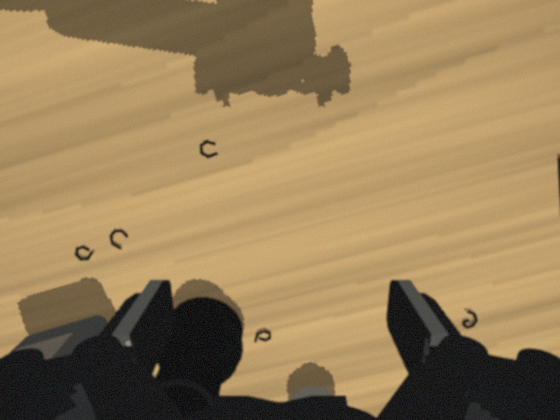

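```bash
cat > h.py <<'E'
import numpy as np, cv2
from scipy.optimize import minimize
def proj(f,X):
    X=np.atleast_2d(X).astype(float)
    K=np.array([[f["fx"],0,f["cx"]],[0,f["fy"],f["cy"]],[0,0,1]])
    p,_=cv2.projectPoints(X.reshape(-1,1,3),cv2.Rodrigues(np.array(f["R"]))[0],np.array(f["t"],float),K,np.array(f["dist_coeffs"],float))
    return p.reshape(-1,2)
def cyl(x,y,z0,z1,R=30):
    a=np.linspace(0,2*np.pi,60,endpoint=False)
    c=np.c_[x+R*np.cos(a),y+R*np.sin(a)]
    return np.vstack([np.c_[c,np.full(60,z0)],np.c_[c,np.full(60,z1)]])
def fitcap(f,x0,y0,z0=156,z1=198,S=8,thr=50,pad=14):
    p=proj(f,cyl(x0,y0,z0,z1)); lo=np.floor(p.min(0)-pad).astype(int); hi=np.ceil(p.max(0)+pad).astype(int)
    lo=np.maximum(lo,0); hi=np.minimum(hi,[559,419])
    g=cv2.cvtColor(f["img"],cv2.COLOR_RGB2GRAY)[lo[1]:hi[1],lo[0]:hi[0]]
    G=cv2.resize(g,None,fx=S,fy=S,interpolation=cv2.INTER_LINEAR)
    m=(G<thr)
    def cost(v):
        q=proj(f,cyl(v[0],v[1],z0,z1)); q=((q-lo+0.5)*S-0.5)
        M=np.zeros(G.shape,np.uint8); cv2.fillConvexPoly(M,cv2.convexHull(q.astype(np.float32)).round().astype(np.int32),1)
        return -np.sum(M.astype(bool)&m)/np.sum(M.astype(bool)|m)
    r=minimize(cost,[x0,y0],method="Nelder-Mead",options=dict(initial_simplex=[[x0,y0],[x0+6,y0],[x0,y0+6]]))
    return r.x,-r.fun
E
python3 - <<'E'
from rig import r, grab_frame, spotter
from h import *
for n in ("top","scene"):
    f=grab_frame(n)
    for t in (35,50,65): print(n,t,fitcap(f,580,-40,thr=t))
    p=proj(f,cyl(580,-40,156,198)); c=p.mean(0).astype(int)
    im=f["img"][c[1]-35:c[1]+35,c[0]-35:c[0]+35,::-1]; cv2.imwrite(f"pics/crop_{n}.png",cv2.resize(im,(560,560),interpolation=cv2.INTER_NEAREST))
    print(c)
    # tray
    c=proj(f,[545,-356,3])[0].astype(int); im=f["img"][max(c[1]-60,0):c[1]+60,c[0]-60:c[0]+60,::-1]; cv2.imwrite(f"pics/tray_{n}.png",cv2.resize(im,(560,560),interpolation=cv2.INTER_NEAREST)); print(c)
E
```

```text
top 35 (array([574.2822113 , -33.38652802]), np.float64(0.7249115044247788))
top 50 (array([576.30200195, -37.54052734]), np.float64(0.8389564448374972))
top 65 (array([576.56572533, -36.72533035]), np.float64(0.9127513812154696))
[283 203]
[374 224]
scene 35 (array([579.50655633, -37.88802612]), np.float64(0.8627762954984945))
scene 50 (array([581.7221224 , -40.61253768]), np.float64(0.8982835656908466))
scene 65 (array([581.92292786, -40.92330933]), np.float64(0.9208594753034084))
[282 204]
[195 323]
```

View pics/crop_top.png

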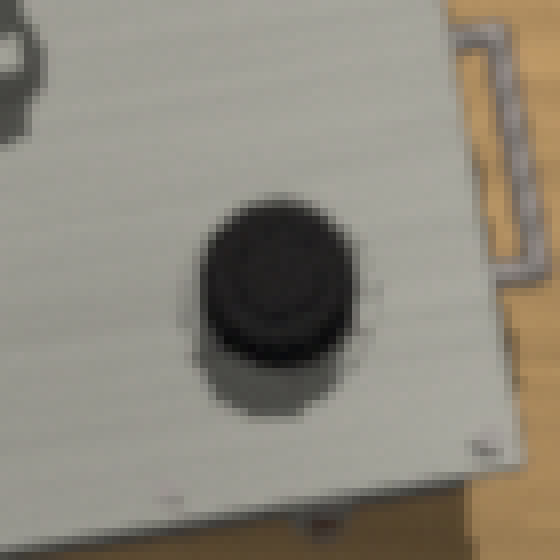

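View pics/crop_scene.png

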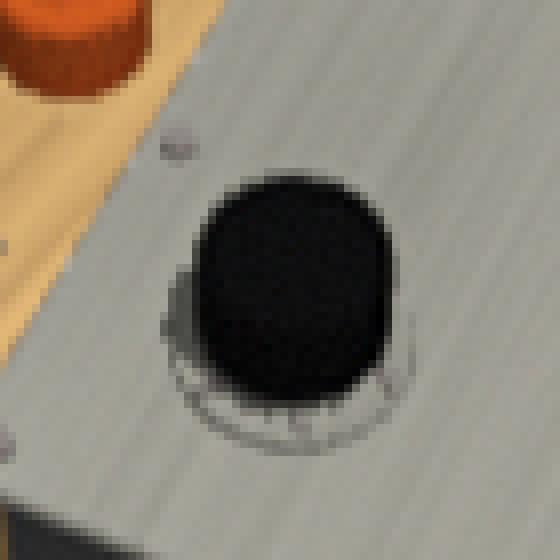

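View pics/tray_top.png

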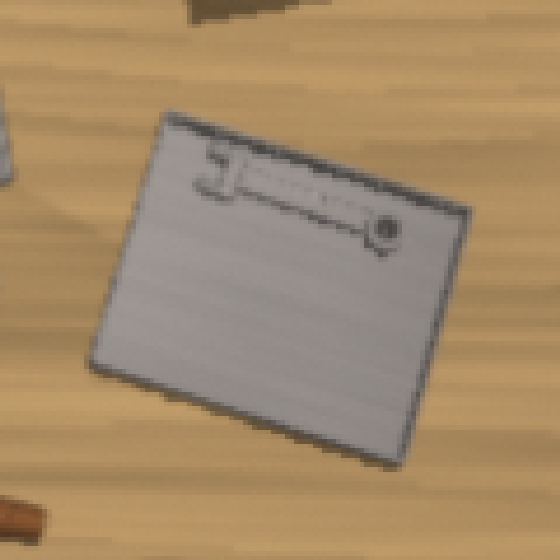

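Emit:
apply_moves:
  motion: "1 0 0 -0.08 0; 1 0 0 -0.08 0; 1 -0.568 -0.505 -0.08 0.9; 1 -0.568 -0.505 -0.08 0.9; 1 -0.568 -0.505 -0.08 0.9; 1 -0.568 -0.505 -0.08 0.9; 1 -0.568 -0.505 -0.08 0.9; 1 -0.568 -0.505 -0.08 0.9; 1 -0.568 -0.505 -0.08 0.9; 1 -0.568 -0.505 -0.08 0.9; 1 -0.568 -0.505 -0.08 0.9; 1 -0.568 -0.505 -0.08 0.9; 1 -0.568 -0.505 -0.08 0.9; 1 -0.568 -0.505 -0.08 0.9; 1 -0.568 -0.505 -0.08 0.9; 1 -0.568 -0.505 -0.08 0.9; 1 -0.568 -0.505 -0.08 0.9; 1 -0.568 -0.505 -0.08 0.9; 1 -0.568 -0.505 -0.08 0.9; 1 -0.568 -0.505 -0.08 0.9"
  squeeze: 30

```text
clock: 2.72
eef_pos: [574.5, -32.3, 484.8]
tcp_rot: [3.141, -0.0, 0.61]
contact_force: [1.1, 0.8, -0.8]
opening: 0.997
```

Emit:
apply_moves:
  motion: "1 0 0 0 0.64; 1 0 0 0 0.64; 1 0 0 0 0.64; 1 0 0 0 0.64; 1 0 0 0 0.64; 1 0 0 0 0.64; 1 0 0 0 0.64; 1 0 0 0 0.64; 1 0 0 0 0.64; 1 0 0 0 0.64; 1 0 0 0 0.64; 1 0 0 0 0.64; 1 0 0 0 0.64; 1 0 0 0 0.64; 1 0 0 0 0.64; 1 0 0 0 0.64; 1 0 0 0 0.64; 1 0 0 0 0.64"

```text
clock: 4.22
eef_pos: [573.8, -30.2, 484.7]
tcp_rot: [-3.142, -0.0, -1.391]
contact_force: [0.5, 0.2, 0.2]
opening: 1.001
```

```bash
python3 - <<'E'
from rig import r, grab_frame, spotter
from h import *
s=r.sense(); print(s["qpos"],s["eef_pos"],s["tcp_rot"],s["contact_force"])
f=grab_frame("wrist"); cv2.imwrite("pics/wrist1.png",f["img"][:,:,::-1])
print(spotter.place_of("cap_mid","wrist")[:2],spotter.place_of("neck_rim","wrist")[:2])
print(proj(f,[[580,-40,198],[580,-40,156]]), -np.array(f["R"]).T@f["t"])
for t in (35,50,65): print(t,fitcap(f,580,-40,thr=t,S=4))
E
```

```text
[-5.51397176e-02  2.07468337e-01  1.65006812e+00 -1.64860914e-05
  1.28404159e+00  2.90652341e+00] [573.80359381 -30.17187053 484.70453019] [-3.14158213e+00 -1.87814811e-05 -1.39086214e+00] [0.54720501 0.22138774 0.1806731 ]
[{'point': [579.2, -39.6, 175.6], 'conf': 0.88}, {'point': [378.6, 100.7, 22.3], 'conf': 0.61}] []
[[274.27988609 193.68453671]
 [274.96227381 180.57366249]] [ 588.37203447 -106.81095101  452.97181351]
35 (array([580.72573204, -38.7998918 ]), np.float64(0.46701394403328783))
50 (array([580.72573204, -38.7998918 ]), np.float64(0.8813327827716545))
65 (array([581.2230494 , -39.70100737]), np.float64(0.9022321853422296))
```

View pics/wrist1.png

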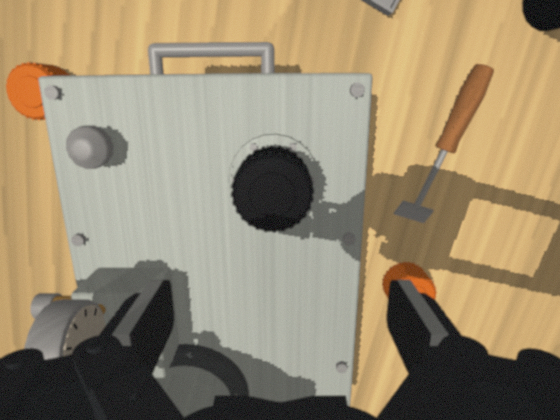

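Emit:
apply_moves:
  motion: "1 0.01 -0.0043 0 0; 1 0.01 -0.0043 -0 0; 1 0.01 -0.0043 0.04 0; 1 0.01 -0.0043 0.08 0; 1 0.01 -0.0043 0.11 0; 1 0.01 -0.0043 0.13 0; 1 0.01 -0.0043 0.145 0; 1 0.01 -0.0043 0.151 0; 1 0.01 -0.0043 0.151 0; 1 0.01 -0.0043 0.151 0; 1 0.01 -0.0043 0.151 0"

```text
clock: 5.28
eef_pos: [580.4, -39.4, 335.0]
tcp_rot: [-3.14, -0.001, -1.394]
contact_force: [0.3, -0.7, 0.6]
opening: 1.0
```

```bash
python3 - <<'E'
from rig import r, grab_frame, spotter
from h import *
s=r.sense(); print(s["qpos"],s["eef_pos"],s["tcp_rot"],s["contact_force"])
f=grab_frame("wrist"); cv2.imwrite("pics/wrist2.png",f["img"][:,:,::-1])
E
```

```text
[-7.03782945e-02  3.61798250e-01  1.79225561e+00 -3.44431814e-05
  9.85551608e-01  2.89415044e+00] [580.44436052 -39.41941427 334.96054776] [-3.13967304e+00 -5.14583970e-04 -1.39371390e+00] [ 0.32703765 -0.68714654  0.59525933]
```

View pics/wrist2.png

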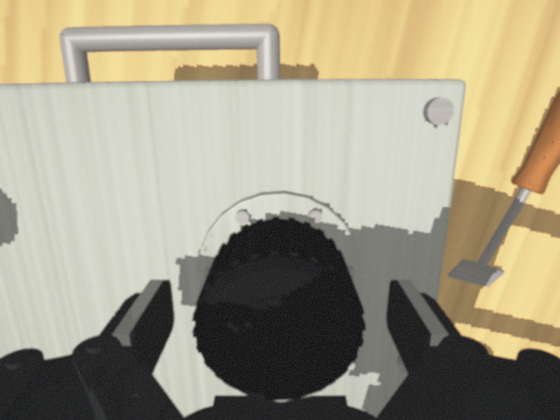

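Emit:
apply_moves:
  motion: "-1 0 0 0 0; -1 0 0 0 0; -1 0 0 0 0; -1 0 0 0 0; -1 0 0 0 0; -1 0 0 0 0"
  squeeze: 30

```text
clock: 5.83
eef_pos: [580.1, -39.3, 334.7]
tcp_rot: [-3.14, -0.0, -1.394]
contact_force: [-0.8, -0.5, 5.3]
opening: 0.697
```

Emit:
apply_moves:
  motion: "-1 0 0 -0.0003 -0.039; -1 0 0 -0.0005 -0.078; -1 0 0 -0.0008 -0.117; -1 0 0 -0.0011 -0.156; -1 0 0 -0.0014 -0.195; -1 0 0 -0.0016 -0.234; -1 0 0 -0.0019 -0.273; -1 0 0 -0.0022 -0.312; -1 0 0 -0.0025 -0.351; -1 0 0 -0.0027 -0.39; -1 0 0 -0.003 -0.429; -1 0 0 -0.0033 -0.468; -1 0 0 -0.0035 -0.507; -1 0 0 -0.0038 -0.546; -1 0 0 -0.0041 -0.585; -1 0 0 -0.0044 -0.624; -1 0 0 -0.0046 -0.663; -1 0 0 -0.0049 -0.702; -1 0 0 -0.0052 -0.741; -1 0 0 -0.0055 -0.78"

```text
clock: 7.5
eef_pos: [580.5, -38.9, 339.7]
tcp_rot: [3.14, -0.002, 1.063]
contact_force: [3.5, 2.0, -1.5]
opening: 0.696
```

```bash
python3 - <<'E'
from rig import r, grab_frame, spotter
from h import *
s=r.sense(); print(s["qpos"],s["eef_pos"],s["tcp_rot"],s["contact_force"],s["wrist_torque"])
f=grab_frame("wrist"); cv2.imwrite("pics/wrist3.png",f["img"][:,:,::-1])
E
```

```text
[-6.98062408e-02  3.56004889e-01  1.78856070e+00  9.64328367e-04
  9.94612487e-01  4.37951365e-01] [580.49670752 -38.94734368 339.7401448 ] [ 3.13974961e+00 -1.75736281e-03  1.06251592e+00] [ 3.5208722   1.98417482 -1.47039968] [ 0.30886851 -0.61700047 -0.06559274]
```

View pics/wrist3.png

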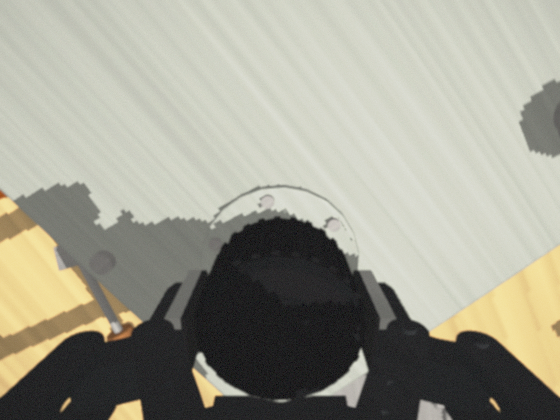

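Emit:
apply_moves:
  motion: "-1 0 0 -0.0003 -0.039; -1 0 0 -0.0005 -0.078; -1 0 0 -0.0008 -0.117; -1 0 0 -0.0011 -0.156; -1 0 0 -0.0014 -0.195; -1 0 0 -0.0016 -0.234; -1 0 0 -0.0019 -0.273; -1 0 0 -0.0022 -0.312; -1 0 0 -0.0025 -0.351; -1 0 0 -0.0027 -0.39; -1 0 0 -0.003 -0.429; -1 0 0 -0.0033 -0.468; -1 0 0 -0.0035 -0.507; -1 0 0 -0.0038 -0.546; -1 0 0 -0.0041 -0.585; -1 0 0 -0.0044 -0.624; -1 0 0 -0.0046 -0.663; -1 0 0 -0.0049 -0.702; -1 0 0 -0.0052 -0.741; -1 0 0 -0.0055 -0.78"

```text
clock: 9.22
eef_pos: [579.7, -39.3, 344.7]
tcp_rot: [3.142, -0.0, -2.773]
contact_force: [-0.2, -0.2, -0.6]
opening: 0.693
```

Emit:
apply_moves:
  motion: "-1 0 0 -0.0003 -0.039; -1 0 0 -0.0005 -0.078; -1 0 0 -0.0008 -0.117; -1 0 0 -0.0011 -0.156; -1 0 0 -0.0014 -0.195; -1 0 0 -0.0016 -0.234; -1 0 0 -0.0019 -0.273; -1 0 0 -0.0019 -0.273; -1 0 0 -0.0019 -0.273"

```text
clock: 9.97
eef_pos: [579.9, -39.2, 346.7]
tcp_rot: [-3.141, 0.0, -1.924]
contact_force: [1.1, 0.6, -0.2]
opening: 0.695
```

```bash
python3 - <<'E'
from rig import r, grab_frame, spotter
from h import *
s=r.sense(); print(s["qpos"],s["eef_pos"],s["tcp_rot"],s["contact_force"],s["wrist_torque"])
f=grab_frame("wrist"); cv2.imwrite("pics/wrist4.png",f["img"][:,:,::-1])
E
```

```text
[-7.01335811e-02  3.47448144e-01  1.78344486e+00  6.29976652e-05
  1.01045167e+00 -2.85837195e+00] [579.8504278  -39.22104159 346.68576459] [-3.14136947e+00  1.20542930e-04 -1.92418408e+00] [ 1.07355797  0.57847262 -0.16763999] [ 0.0733698  -0.12953232  0.0069636 ]
```

View pics/wrist4.png

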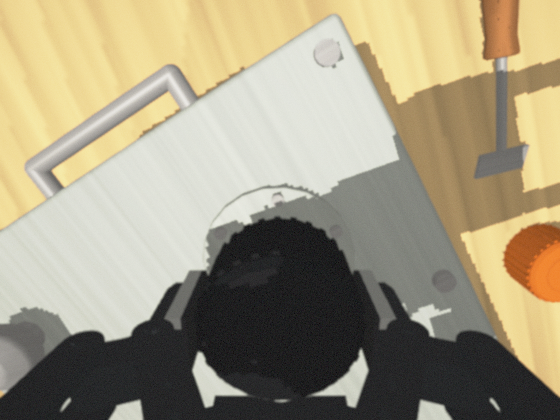

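Emit:
apply_moves:
  motion: "1 0 0 0 0; 1 0 0 0 0; 1 0 0 0 0; 1 0 0 0 0; 1 0 0 0 0.9; 1 0 0 0 0.9; 1 0 0 0 0.9; 1 0 0 0 0.9; 1 0 0 0 0.9; 1 0 0 0 0.9; 1 0 0 0 0.9; 1 0 0 0 0.9; 1 0 0 0 0.9; 1 0 0 0 0.9; 1 0 0 0 0.9; 1 0 0 0 0.9; 1 0 0 0 0.9; 1 0 0 0 0.9; 1 0 0 0 0.9; 1 0 0 0 0.9"

```text
clock: 11.68
eef_pos: [579.8, -39.3, 346.6]
tcp_rot: [-3.141, -0.0, 2.358]
contact_force: [0.7, -0.8, 0.4]
opening: 0.997
```

```bash
python3 - <<'E'
from rig import r, grab_frame, spotter
from h import *
s=r.sense(); print(s["qpos"],s["eef_pos"],s["tcp_rot"],s["contact_force"],s["wrist_torque"],s["opening"])
f=grab_frame("wrist"); cv2.imwrite("pics/wrist5.png",f["img"][:,:,::-1])
f=grab_frame("scene"); c=proj(f,[580,-40,190])[0].astype(int)
cv2.imwrite("pics/scene5.png",cv2.resize(f["img"][c[1]-60:c[1]+60,c[0]-60:c[0]+60,::-1],(560,560)))
E
```

```text
[-7.01764305e-02  3.47619284e-01  1.78346857e+00 -7.05571981e-05
  1.01062467e+00 -8.57097457e-01] [579.81578251 -39.26277209 346.57711064] [-3.14146900e+00 -5.14901243e-05  2.35775484e+00] [ 0.65015581 -0.84562835  0.35792709] [0.02266665 0.00070668 0.03781564] 0.9972223773502209
```

View pics/wrist5.png

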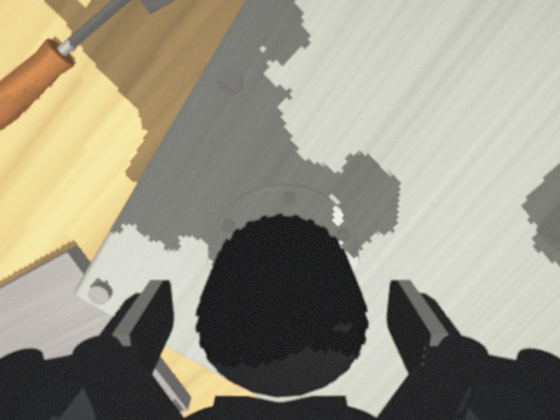

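View pics/scene5.png

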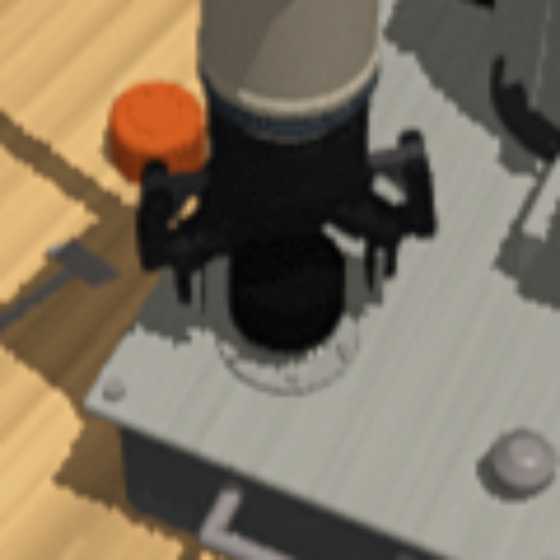

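Emit:
apply_moves:
  motion: "1 0 0 0 0.9; 1 0 0 0 0.9; 1 0 0 0 0.9; 1 0 0 0 0.9; 1 0 0 0 0.9; 1 0 0 0 0.9; 1 0 0 0 0.9; 1 0 0 0 0.9; 1 0 0 0 0.9; 1 0 0 0 0.9; 1 0 0 0 0.9; 1 0 0 0 0.9; 1 0 0 0 0.9; 1 0 0 0 0.9; 1 0 0 0 0.9; 1 0 0 0 0.9; 1 0 0 0 0.9; 1 0 0 0 0.9; 1 0 0 0 0.9; 1 0 0 0 0.9"

```text
clock: 13.45
eef_pos: [579.8, -39.3, 346.6]
tcp_rot: [-3.142, 0.0, -0.137]
contact_force: [-0.4, -0.5, 1.1]
opening: 1.003
```

```bash
python3 - <<'E'
from rig import r
s=r.sense(); print(s["qpos"],s["eef_pos"],s["tcp_rot"],s["contact_force"])
E
```

```text
[-7.02082814e-02  3.47645217e-01  1.78344782e+00  1.98373826e-05
  1.01055493e+00  1.63734571e+00] [579.83854801 -39.26993191 346.5700826 ] [-3.14157956e+00  5.63065710e-05 -1.36768209e-01] [-0.41839183 -0.47266659  1.11671962]
```

Emit:
apply_moves:
  motion: "1 0 0 0 0.4; 1 0 0 0 0.4; 1 0 0 0 0.4; 1 0 0 0 0.4; 1 0 0 0 0.4; 1 0 0 0 0.4; 1 0 0 0 0.4; 1 0 0 0 0.4; 1 0 0 0 0.4; 1 0 0 0 0.4; 1 0 0 0 0.4; 1 0 0 0 0.4; -1 0 0 0 0.4; -1 0 0 0 0.4; -1 0 0 0 0.4; -1 0 0 0 0.4; -1 0 0 0 0.4; -1 0 0 0 0.4"
  squeeze: 30

```text
clock: 14.95
eef_pos: [580.0, -39.3, 346.8]
tcp_rot: [-3.141, -0.0, -1.391]
contact_force: [2.1, 0.2, 1.4]
opening: 0.7
```

Emit:
apply_moves:
  motion: "-1 0 0 -0.0003 -0.039; -1 0 0 -0.0005 -0.078; -1 0 0 -0.0008 -0.117; -1 0 0 -0.0011 -0.156; -1 0 0 -0.0014 -0.195; -1 0 0 -0.0016 -0.234; -1 0 0 -0.0019 -0.273; -1 0 0 -0.0022 -0.312; -1 0 0 -0.0025 -0.351; -1 0 0 -0.0027 -0.39; -1 0 0 -0.003 -0.429; -1 0 0 -0.0033 -0.468; -1 0 0 -0.0035 -0.507; -1 0 0 -0.0038 -0.546; -1 0 0 -0.0041 -0.585; -1 0 0 -0.0044 -0.624; -1 0 0 -0.0046 -0.663; -1 0 0 -0.0049 -0.702; -1 0 0 -0.0052 -0.741; -1 0 0 -0.0055 -0.78"

```text
clock: 16.62
eef_pos: [580.5, -39.1, 352.4]
tcp_rot: [3.14, -0.001, 1.065]
contact_force: [3.0, 1.3, 0.3]
opening: 0.696
```

Emit:
apply_moves:
  motion: "-1 0 0 -0.0003 -0.039; -1 0 0 -0.0005 -0.078; -1 0 0 -0.0008 -0.117; -1 0 0 -0.0011 -0.156; -1 0 0 -0.0014 -0.195; -1 0 0 -0.0016 -0.234; -1 0 0 -0.0019 -0.273; -1 0 0 -0.0022 -0.312; -1 0 0 -0.0025 -0.351; -1 0 0 -0.0027 -0.39; -1 0 0 -0.003 -0.429; -1 0 0 -0.0033 -0.468; -1 0 0 -0.0035 -0.507; -1 0 0 -0.0038 -0.546; -1 0 0 -0.0041 -0.585; -1 0 0 -0.0044 -0.624; -1 0 0 -0.0046 -0.663; -1 0 0 -0.0049 -0.702; -1 0 0 -0.0052 -0.741; -1 0 0 -0.0055 -0.78"

```text
clock: 18.28
eef_pos: [579.9, -39.1, 357.7]
tcp_rot: [3.141, 0.0, -2.768]
contact_force: [-0.0, 0.0, 2.1]
opening: 0.694
```

```bash
python3 - <<'E'
from rig import r
s=r.sense(); print(s["qpos"],s["eef_pos"],s["tcp_rot"],s["contact_force"])
E
```

```text
[-7.00401450e-02  3.34815902e-01  1.77393004e+00  3.93483629e-04
  1.03261384e+00 -2.01478776e+00] [579.90992223 -39.12249553 357.74877232] [ 3.14138752e+00  3.55413243e-04 -2.76784305e+00] [-0.03399677  0.0454273   2.06829874]
```

Emit:
apply_moves:
  motion: "-1 0 0 -0.0003 -0.039; -1 0 0 -0.0005 -0.078; -1 0 0 -0.0008 -0.117; -1 0 0 -0.0011 -0.156; -1 0 0 -0.0014 -0.195; -1 0 0 -0.0016 -0.234; -1 0 0 -0.0019 -0.273; -1 0 0 -0.0019 -0.273; -1 0 0 -0.0019 -0.273"

```text
clock: 19.03
eef_pos: [579.8, -39.3, 359.6]
tcp_rot: [3.142, -0.0, -1.92]
contact_force: [-0.2, 0.3, 2.8]
opening: 0.694
```

Emit:
apply_moves:
  motion: "1 0 0 0 0; 1 0 0 0 0; 1 0 0 0 0; 1 0 0 0 0; 1 0 0 0 0.9; 1 0 0 0 0.9; 1 0 0 0 0.9; 1 0 0 0 0.9; 1 0 0 0 0.9; 1 0 0 0 0.9; 1 0 0 0 0.9; 1 0 0 0 0.9; 1 0 0 0 0.9; 1 0 0 0 0.9; 1 0 0 0 0.9; 1 0 0 0 0.9; 1 0 0 0 0.9; 1 0 0 0 0.9; 1 0 0 0 0.9; 1 0 0 0 0.9"

```text
clock: 20.7
eef_pos: [579.8, -39.3, 359.4]
tcp_rot: [-3.141, -0.0, 2.36]
contact_force: [0.0, 0.1, -0.7]
opening: 1.003
```

```bash
python3 - <<'E'
from rig import r, grab_frame, spotter
from h import *
s=r.sense(); print(s["qpos"],s["eef_pos"],s["tcp_rot"],s["contact_force"],s["wrist_torque"],s["opening"])
f=grab_frame("wrist"); cv2.imwrite("pics/wrist6.png",f["img"][:,:,::-1])
E
```

```text
[-7.01930329e-02  3.32917766e-01  1.77257538e+00 -6.00344006e-05
  1.03633663e+00 -8.58999308e-01] [579.78637235 -39.26899981 359.38699696] [-3.14139865e+00 -1.45809075e-04  2.35963317e+00] [ 0.00859407  0.14510537 -0.74652955] [ 0.01666952 -0.00485717  0.05517208] 1.003486768360221
```

View pics/wrist6.png

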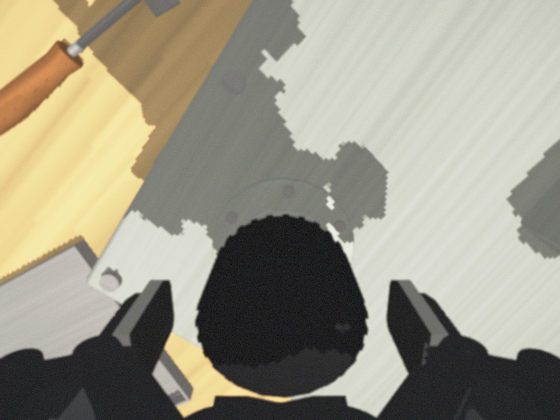

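Emit:
apply_moves:
  motion: "1 0 0 0 0.3; 1 0 0 0 0.3; 1 0 0 0 0.3; 1 0 0 0 0.3; 1 0 0 0 0.3; 1 0 0 0 0.3; 1 0 0 0 0.3; 1 0 0 0 0.3; 1 0 0 0 0.3; -1 0 0 0 0.3; -1 0 0 0 0.3; -1 0 0 0 0.3; -1 0 0 0 0.3; -1 0 0 0 0.3; -1 0 0 0 0.3"

```text
clock: 22.0
eef_pos: [579.9, -39.3, 359.6]
tcp_rot: [3.142, -0.0, 1.425]
contact_force: [0.1, 0.8, 1.7]
opening: 0.698
```

Emit:
apply_moves:
  motion: "-1 0 0 -0.0003 -0.039; -1 0 0 -0.0005 -0.078; -1 0 0 -0.0008 -0.117; -1 0 0 -0.0011 -0.156; -1 0 0 -0.0014 -0.195; -1 0 0 -0.0016 -0.234; -1 0 0 -0.0019 -0.273; -1 0 0 -0.0022 -0.312; -1 0 0 -0.0025 -0.351; -1 0 0 -0.0027 -0.39; -1 0 0 -0.003 -0.429; -1 0 0 -0.0033 -0.468; -1 0 0 -0.0035 -0.507; -1 0 0 -0.0035 -0.507; -1 0 0 -0.0035 -0.507"

```text
clock: 23.25
eef_pos: [580.1, -38.9, 363.2]
tcp_rot: [3.141, 0.001, 3.013]
contact_force: [2.5, 2.3, 1.5]
opening: 0.697
```

Emit:
apply_moves:
  motion: "-1 0 0 -0.0005 0; -1 0 0 -0.001 0; -1 0 0 -0.0015 0; -1 0 0 -0.002 0; -1 0 0 -0.002 0"

```text
clock: 23.67
eef_pos: [580.0, -39.2, 364.8]
tcp_rot: [3.141, 0.0, 3.015]
contact_force: [3.8, 2.4, -2.9]
opening: 0.694
```

```bash
python3 - <<'E'
from rig import r, grab_frame
from h import *
s=r.sense(); print(s["qpos"],s["eef_pos"],s["tcp_rot"],s["contact_force"])
f=grab_frame("wrist"); cv2.imwrite("pics/wrist7.png",f["img"][:,:,::-1])
E
```

```text
[-7.00721748e-02  3.27032083e-01  1.76749905e+00  2.05743956e-04
  1.04660587e+00 -1.51406981e+00] [580.03638095 -39.17714461 364.82393192] [3.14138894e+00 4.44807819e-04 3.01469098e+00] [ 3.83345218  2.3667039  -2.94130942]
```

View pics/wrist7.png

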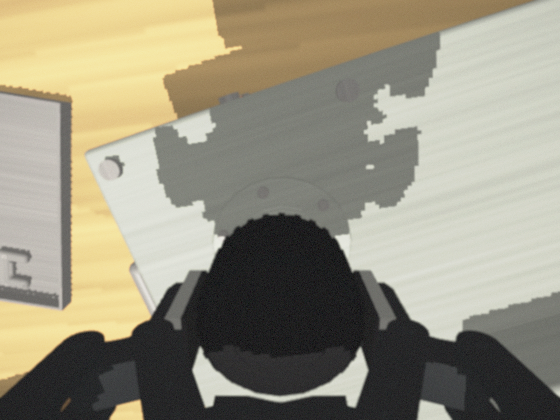

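Emit:
apply_moves:
  motion: "-1 0 0 -0.0003 -0.039; -1 0 0 -0.0005 -0.078; -1 0 0 -0.0008 -0.117; -1 0 0 -0.0011 -0.156; -1 0 0 -0.0014 -0.195; -1 0 0 -0.0016 -0.234; -1 0 0 -0.0019 -0.273; -1 0 0 -0.0022 -0.312; -1 0 0 -0.0025 -0.351; -1 0 0 -0.0027 -0.39; -1 0 0 -0.003 -0.429; -1 0 0 -0.003 -0.429; -1 0 0 -0.003 -0.429"

```text
clock: 24.8
eef_pos: [579.7, -39.4, 368.0]
tcp_rot: [3.141, -0.0, -1.923]
contact_force: [1.1, -0.8, 0.5]
opening: 0.696
```

Emit:
apply_moves:
  motion: "-1 0 0 -0.0005 0; -1 0 0 -0.001 0; -1 0 0 -0.0015 0; -1 0 0 -0.002 0; -1 0 0 -0.002 0"

```text
clock: 25.22
eef_pos: [579.6, -39.3, 370.0]
tcp_rot: [3.141, -0.0, -1.919]
contact_force: [-0.1, -0.2, -0.7]
opening: 0.696
```

```bash
python3 - <<'E'
from rig import r, grab_frame
from h import *
s=r.sense(); print(s["qpos"],s["eef_pos"],s["tcp_rot"],s["contact_force"])
f=grab_frame("wrist"); cv2.imwrite("pics/wrist8.png",f["img"][:,:,::-1])
E
```

```text
[-7.01885128e-02  3.21015455e-01  1.76325973e+00 -7.87007127e-05
  1.05793527e+00 -2.86326463e+00] [579.64181768 -39.25907436 370.0177148 ] [ 3.14101747e+00 -2.35651360e-04 -1.91927416e+00] [-0.06166362 -0.16994025 -0.69700989]
```

View pics/wrist8.png

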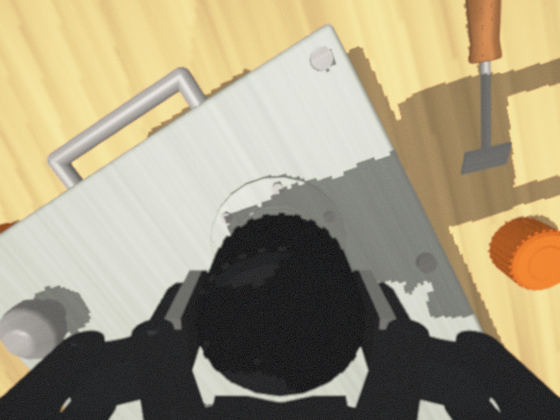

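Emit:
apply_moves:
  motion: "-1 0 0 -0.002 0; -1 0 0 -0.005 0; -1 0 0 -0.008 0; -1 0 0 -0.011 0; -1 0 0 -0.015 0; -1 0 0 -0.02 0; -1 0 0 -0.025 0; -1 0 0 -0.03 0; -1 0 0 -0.035 0; -1 0 0 -0.04 0; -1 0 0 -0.045 0; -1 0 0 -0.05 0; -1 0 0 -0.055 0; -1 0 0 -0.06 0; -1 0 0 -0.06 0; -1 0 0 -0.06 0"

```text
clock: 26.6
eef_pos: [579.9, -39.3, 430.3]
tcp_rot: [-3.141, 0.0, -1.918]
contact_force: [0.5, -0.6, -0.5]
opening: 0.695
```

```bash
python3 - <<'E'
from rig import r, grab_frame, spotter
from h import *
s=r.sense(); print(s["qpos"],s["eef_pos"],s["tcp_rot"],s["contact_force"])
f=grab_frame("scene"); c=proj(f,[580,-40,220])[0].astype(int)
cv2.imwrite("pics/scene9.png",cv2.resize(f["img"][c[1]-60:c[1]+60,c[0]-60:c[0]+60,::-1],(560,560)))
print(spotter.place_of("cap_mid","scene")[:3])
f=grab_frame("top")
for q in ("tray_in","spanner"):
  for n in("top","scene"): print(q,spotter.place_of(q,n)[:1])
# tray fit from top: corners of outer rim z=18
E
```

```text
[-7.01962724e-02  2.61404889e-01  1.70206156e+00 -2.69678093e-05
  1.17754582e+00 -2.86410028e+00] [579.88412422 -39.27321964 430.30565829] [-3.14102764e+00  1.35033277e-04 -1.91847461e+00] [ 0.51335214 -0.57190773 -0.47558349]
[{'point': [577.7, -40.9, 275.1], 'conf': 0.97}, {'point': [379.3, 103.3, 19.4], 'conf': 0.92}, {'point': [850.8, -64.8, 20.2], 'conf': 0.57}]
tray_in [{'point': [541.9, -355.1, 4.7], 'conf': 0.97}]
tray_in [{'point': [547.9, -356.8, 3.7], 'conf': 0.9}]
spanner [{'point': [608.6, -374.0, 2.8], 'conf': 0.74}]
spanner [{'point': [607.4, -373.6, 5.0], 'conf': 0.81}]
```

View pics/scene9.png

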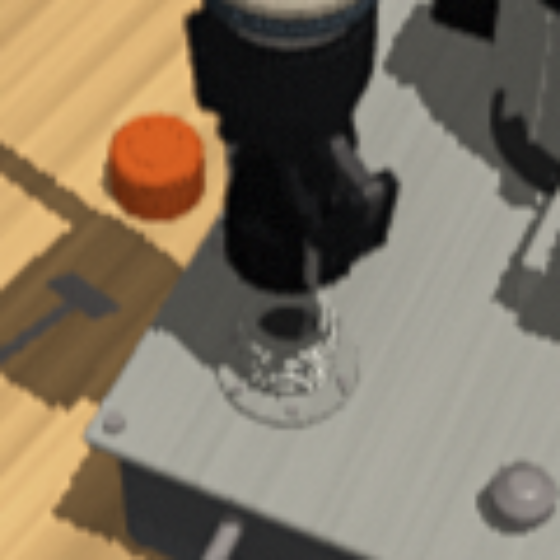

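Emit:
apply_moves:
  motion: "-1 0 0 0 0.484; -1 0 0 0 0.484; -1 0 0 0 0.484; -1 0 0 0 0.484; -1 0.03 -0.005 0 0.484; -1 0.06 -0.01 0 0.484; -1 0.09 -0.015 0 0.484; -1 0.12 -0.019 0 0.484; -1 0.15 -0.024 0 0.484; -1 0.18 -0.029 0 0.484; -1 0.21 -0.034 0 0.484; -1 0.24 -0.039 0 0.484; -1 0.27 -0.043 0 0.484; -1 0.295 -0.047 0 0.484; -1 0.311 -0.05 0 0.484; -1 0.311 -0.05 0 0.484; -1 0.311 -0.05 0 0.484"

```text
clock: 28.37
eef_pos: [520.7, -349.0, 429.7]
tcp_rot: [3.141, -0.0, 2.843]
contact_force: [0.3, 0.3, -0.6]
opening: 0.694
```

```bash
python3 - <<'E'
from rig import r, grab_frame, spotter
from h import *
s=r.sense(); print(s["qpos"],s["eef_pos"],s["tcp_rot"],s["contact_force"],s["opening"])
f=grab_frame("wrist"); cv2.imwrite("pics/wrist10.png",f["img"][:,:,::-1])
f=grab_frame("scene"); cv2.imwrite("pics/scene10.png",f["img"][:,:,::-1])
print(spotter.place_of("cap_mid","scene")[:3])
E
```

```text
[-5.93005071e-01  3.34335361e-01  1.60273866e+00  4.38763658e-04
  1.20507111e+00 -1.86518389e+00] [ 520.72988529 -349.03607856  429.69419074] [ 3.14104031e+00 -4.09875333e-04  2.84281823e+00] [ 0.33145521  0.29243824 -0.60803208] 0.6940724949550152
[{'point': [518.5, -347.6, 273.7], 'conf': 0.93}, {'point': [851.7, -61.1, 18.0], 'conf': 0.91}, {'point': [380.6, 103.4, 20.5], 'conf': 0.67}]
```

View pics/wrist10.png

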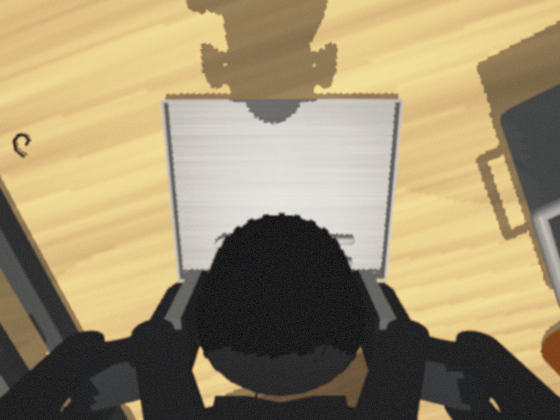

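View pics/scene10.png

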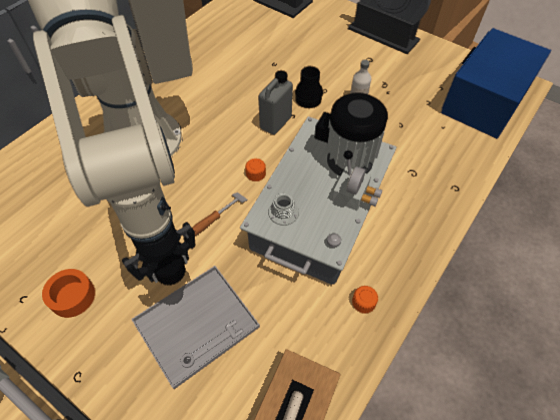

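Emit:
apply_moves:
  motion: "-1 0 0 0.03 0; -1 0 0 0.06 0; -1 0 0 0.09 0; -1 0 0 0.12 0; -1 0 0 0.145 0; -1 0 0 0.165 0; -1 0 0 0.185 0; -1 0 0 0.2 0; -1 0 0 0.21 0; -1 0 0 0.22 0; -1 0 0 0.23 0; -1 0 0 0.236 0; -1 0 0 0.24 0; -1 0 0 0.24 0; -1 0 0 0.24 0"

```text
clock: 29.77
eef_pos: [521.0, -348.8, 190.3]
tcp_rot: [-3.141, 0.0, 2.844]
contact_force: [0.1, -0.1, 0.0]
opening: 0.696
```

```bash
python3 - <<'E'
from rig import r, grab_frame, spotter
from h import *
s=r.sense(); print(s["qpos"],s["eef_pos"],s["tcp_rot"],s["contact_force"],s["opening"])
f=grab_frame("wrist"); cv2.imwrite("pics/wrist11.png",f["img"][:,:,::-1])
f=grab_frame("scene"); c=proj(f,[545,-356,20])[0].astype(int)
cv2.imwrite("pics/scene11.png",cv2.resize(f["img"][c[1]-75:c[1]+75,c[0]-75:c[0]+75,::-1],(590,590)))
print(spotter.place_of("cap_mid","scene")[:3])
E
```

```text
[-5.92339591e-01  6.15918298e-01  1.76418738e+00 -1.38919003e-05
  7.61086969e-01 -1.86562650e+00] [ 521.00812304 -348.80604312  190.26323063] [-3.14146725e+00  3.79958129e-04  2.84409332e+00] [ 0.11216276 -0.1110463   0.02247282] 0.6964763557824722
[{'point': [374.8, 101.2, 17.9], 'conf': 0.67}, {'point': [518.6, -348.7, 36.5], 'conf': 0.66}, {'point': [849.3, -64.4, 20.6], 'conf': 0.6}]
```

View pics/scene11.png

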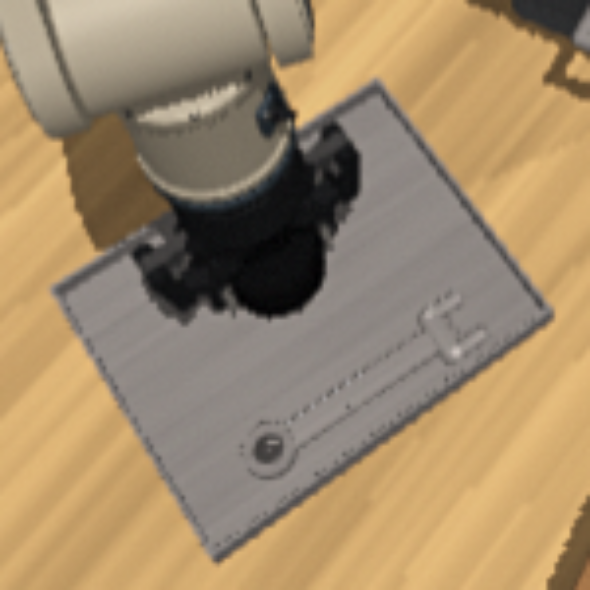

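View pics/wrist11.png

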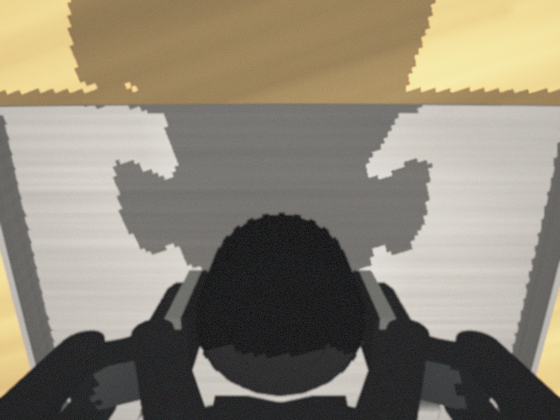

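Emit:
apply_moves:
  motion: "-1 0 0 0.002 0; -1 0 0 0.004 0; -1 0 0 0.005 0; -1 0 0 0.006 0; -1 0 0 0.006 0; -1 0 0 0.006 0"

```text
clock: 30.42
eef_pos: [520.8, -348.7, 183.9]
tcp_rot: [3.142, -0.0, 2.844]
contact_force: [-0.5, 0.5, -1.1]
opening: 0.698
```

Emit:
apply_moves:
  motion: "-1 0 0 0.0005 0; -1 0 0 0.001 0; -1 0 0 0.0015 0; -1 0 0 0.0015 0; -1 0 0 0.0015 0"

```text
clock: 30.83
eef_pos: [520.9, -348.7, 182.5]
tcp_rot: [3.142, 0.0, 2.844]
contact_force: [-0.2, -0.7, -0.3]
opening: 0.694
```

Emit:
apply_moves:
  motion: "-1 0 0 0.0005 0; -1 0 0 0.001 0; -1 0 0 0.001 0; -1 0 0 0.001 0"

```text
clock: 31.17
eef_pos: [520.8, -348.7, 182.3]
tcp_rot: [3.142, -0.0, 2.844]
contact_force: [-3.2, 2.2, 8.8]
opening: 0.694
```

Emit:
apply_moves:
  motion: "-1 0 0 0.0005 0; -1 0 0 0.001 0; -1 0 0 0.001 0; -1 0 0 0.001 0"

```text
clock: 31.5
eef_pos: [520.8, -348.7, 182.2]
tcp_rot: [3.142, -0.0, 2.844]
contact_force: [-7.2, 3.9, 20.0]
opening: 0.696
```

Emit:
apply_moves:
  motion: "-1 0 0 -0.001 0; -1 0 0 -0.0015 0; -1 0 0 -0.0015 0; 1 0 0 -0.0015 0; 1 0 0 -0.0015 0; 1 0 0 -0.0015 0; 1 0 0 -0.0015 0; 1 0 0 -0.0015 0; 1 0 0 -0.0015 0"

```text
clock: 32.25
eef_pos: [520.9, -348.7, 181.8]
tcp_rot: [3.142, -0.0, 2.844]
contact_force: [0.2, 0.2, -0.1]
opening: 1.0
```

```bash
python3 - <<'E'
from rig import r, grab_frame, spotter
from h import *
s=r.sense(); print(s["eef_pos"],s["tcp_rot"],s["contact_force"],s["opening"])
f=grab_frame("wrist"); cv2.imwrite("pics/wrist12.png",f["img"][:,:,::-1])
E
```

```text
[ 520.85386537 -348.6956909   181.84993644] [ 3.14154401e+00 -1.65234817e-04  2.84410917e+00] [ 0.15901267  0.23762794 -0.13450029] 1.0003975211275278
```

View pics/wrist12.png

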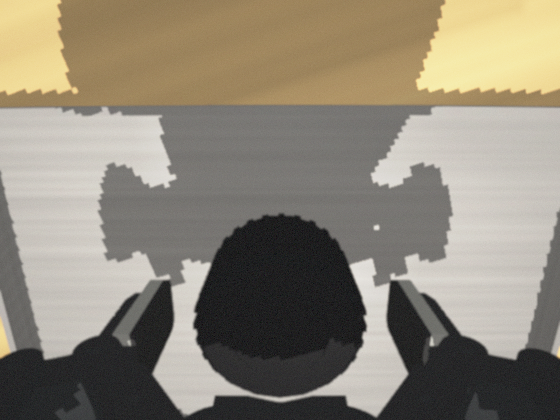

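Cap stands free between the pads (edges ~195 and 365, pads at 173 and 390). Retreating straight up.

Emit:
apply_moves:
  motion: "1 0 0 -0.005 0; 1 0 0 -0.015 0; 1 0 0 -0.03 0; 1 0 0 -0.06 0; 1 0 0 -0.1 0; 1 0 0 -0.14 0; 1 0 0 -0.18 0; 1 0 0 -0.22 0; 1 0 0 -0.25 0; 1 0 0 -0.25 0; 1 0 0 -0.25 0; 1 0 0 -0.25 0"

```text
clock: 33.3
eef_pos: [520.4, -348.4, 432.0]
tcp_rot: [3.142, -0.0, 2.844]
contact_force: [0.7, 0.2, -1.6]
opening: 1.001
```

```bash
python3 - <<'E'
from rig import r, grab_frame, spotter
from h import *
s=r.sense(); print(s["clock"],s["eef_pos"],s["contact_force"],s["qvel"])
f=grab_frame("scene"); cv2.imwrite("pics/scene13.png",f["img"][:,:,::-1])
for q in ("cap_mid","tray_in","canister","offcut","scraper","spanner"): print(q,[(np.round(d["point"],1).tolist(),round(d["conf"],2)) for d in spotter.place_of(q,"scene")][:3])
for t in (35,50): print(fitcap(f,521,-349,3,45,thr=t))
f=grab_frame("wrist"); cv2.imwrite("pics/wrist13.png",f["img"][:,:,::-1])
E
```

```text
33.3 [ 520.44295361 -348.40528438  432.00246066] [ 0.7327743   0.24584028 -1.59881668] [-0.00032719  0.02712097  0.01963253  0.00149259 -0.0026894  -0.00052683]
cap_mid [([517.1, -348.0, 23.7], 0.91), ([852.1, -63.1, 22.1], 0.91), ([378.2, 99.6, 16.3], 0.9)]
tray_in [([548.6, -356.4, -1.7], 0.55)]
canister [([608.6, -373.2, 4.0], 0.7), ([305.0, 309.3, -1.5], 0.68)]
offcut []
scraper [([385.9, -82.4, 1.5], 0.61)]
spanner [([607.8, -373.9, 6.1], 0.87)]
(array([ 518.77505827, -348.496171  ]), np.float64(0.8609547123623011))
(array([ 519.23936939, -348.54361534]), np.float64(0.8927653952486971))
```

View pics/scene13.png

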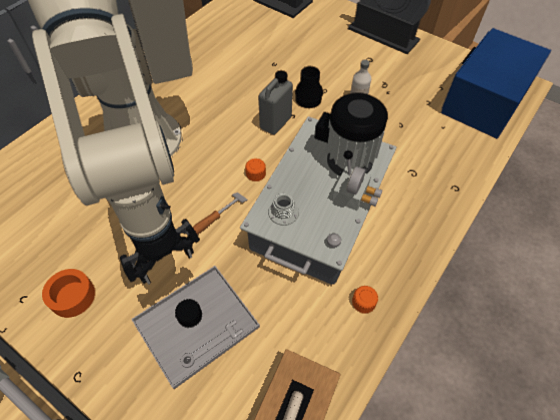

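View pics/wrist13.png

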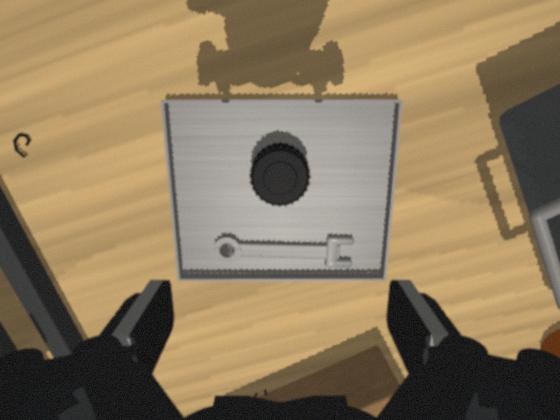

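```bash
python3 - <<'E'
from rig import r, grab_frame, spotter
from h import *
f=grab_frame("top"); cv2.imwrite("pics/top14.png",f["img"][:,:,::-1])
for q in ("cap_mid","offcut","canister"): print(q,[(np.round(d["point"],1).tolist(),round(d["conf"],2)) for d in spotter.place_of(q,"top")][:3])
E
```

```text
cap_mid [([852.8, -64.6, 20.1], 0.79), ([517.0, -349.4, 21.3], 0.54), ([380.6, 102.7, 22.1], 0.54)]
offcut [([312.1, -261.3, -1.5], 0.57)]
canister [([300.4, 309.8, 1.3], 0.81), ([612.8, 93.4, -0.5], 0.68)]
```

View pics/top14.png

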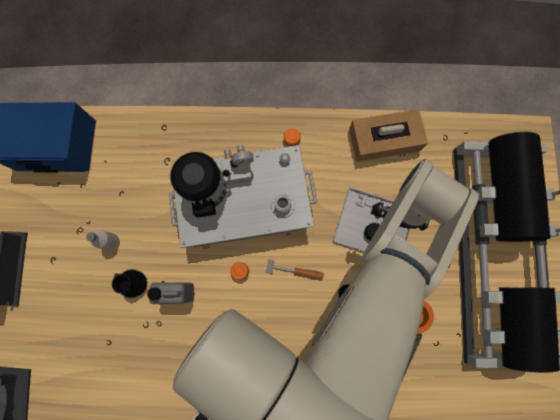

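The top view shows the cap in the tray at about (373,232). The offcut sits where it was, at (345,290), partly hidden by the arm. The other bystanders have not moved.

```bash
python3 - <<'E'
from rig import r
s=r.sense(); print(s["clock"],s["qvel"].round(3)); print(r.sign_off())
E
```

```text
33.9 [-0.001 -0.001 -0.    -0.    -0.001  0.   ]
the job is handed in; nothing more can be done
None
```

I unscrewed the black filler cap and set it mouth down on the tray floor. I handed the job in at 33.9 s of the 72 s allowed; no verdict was reported.

- **Unscrewing:** It took three grips at 30 N, about 2.3 turns anticlockwise in all, with the gripper rising along with the thread. A first light pull after about 2.1 turns gave an unclear reading, around 4 N, so I turned about 77° further. The second pull met no resistance.
- **Lifting and placing:** I lifted the cap straight off. I lowered it in small steps until it touched the tray floor, pressing about 20 N at most, then eased off, opened the gripper and backed away straight up.
- **Cap position:** Measured after letting go, the cap centre is at about (518, -348.5, 23) mm. That is about 28 mm to the robot's side of the tray centre, well clear of the spanner and the walls. It looks flat in the wrist picture.
- **Bystanders:** Canister, scraper, spanner and offcut all measure within about 5 mm of where they started. The arm hid the offcut in the last scene picture, so I checked it in the top view, where it was only partly visible. In the last pictures the network also gave "canister" matches at the spanner and at the pack. I treated those as false.

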